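# Close the candle jar on the lidding board

### The job

The candle jar is sunk in a round well in the wooden lidding board, and its metal lid lies loose on the board beside it. With your fingertips, push the lid along the board, over the edge of the well, until it drops in and lies flat and fully home on the jar. Do not pick the lid up or stand it on edge, leave the small vial, the bottles and the pitcher where they stand, and take your hand away at the end.

Things in the scene. Friction and masses are not known exactly. Their poses are not given: they have to be found in the camera images.
- lid: Plain flat steel disc, 78 mm across, 8 mm thick, about 100 g, loose, lying flat on top of the board; too wide to be worth gripping. Origin: centre of its underside; z is up through the disc.
- jar_mouth (a point): Centre of the sunken amber jar's mouth, level with its glass rim (82 mm outside). A white card dust cover closes it flush with the rim: one flat face for the lid. It lies 8 mm below the top of the board, on the axis of the well, a round, slightly faceted hole 83 mm across, its edge slightly bevelled. A seated lid has its underside at this point and its top flush with the board.
- board: Wooden lidding board, a fixed block 160 mm (its x) by 280 mm (its y), 60 mm high, standing on the bench; any way round. Origin: centre of its underside. The flat top is at z = 60 mm. The well lies on its y axis, 60 mm from the middle towards -y; the lid starts on the +y half, 90 to 118 mm from the well's axis.
- vial: Small vial: a closed amber sample jar with black cap, 28 mm across, 45 mm tall, loose, standing on top of the board near the corner at its +x, -y end, beyond the well as seen from the lid. Origin: centre of its underside. To be left alone.
- bottle_a: Closed amber bottle with black cap, 44 mm across, 95 mm tall, loose on the bench to the left of the board (+y). Origin: centre of its underside. To be left alone.
- bottle_b: Closed amber bottle with black cap, 44 mm across, 95 mm tall, loose on the bench to the right of the board (-y). Origin: centre of its underside. To be left alone.
- pitcher: Steel pouring pitcher with a handle, 84 mm across, 100 mm tall, loose on the bench to the right of the board (-y). Origin: centre of its underside. To be left alone.
Things that resemble listed ones, but are neither listed nor needed, are in the scene too. There is more than one size of the lid; the job needs the smaller.

How it is judged:
By the outcome, as a careful person would: the job done as asked, in the order asked, and still so for the second after the job is handed in, with the robot touching nothing.
It also fails if it takes over 35 s, if anything falls off the work surface, if the arm or the gripper's body presses on something with over 40 N, if the wrist force passes 120 N, or if a joint passes its speed limit or range.

### The arm

A 6-joint arm with a two-finger parallel gripper is mounted at the origin on the work surface. World frame = base frame: x ahead of the robot, y to its left, z up, the work surface at z = 0. Lengths are in mm, angles in degrees, forces in N, time in s.
With the tool pointing down it reaches from about 300 to 1000 mm from the base axis. Payload 5.1 kg.
Tool frame: the origin (TCP) lies midway between the tips of the shut fingers; the grasp point (between the pads) lies 19 mm behind it; z points along the fingers, y is the line along which they close (so a half turn about z gives the same grasp; the last joint's range is limited). The gripper opens to 95 mm and grips with 3 to 60 N. Pads are 20 mm wide; open, the fingers measure 119 mm over their backs; the gripper's body (75 mm by 180 mm) begins 59 mm behind the grasp point.
Start: joints at [-80.592, 7.093, 94.555, -0, 78.352, -4.733], TCP at [158.764, -630.3, 214.656] pointing down, gripper open.
Joint ranges: [-149.61, 149.61], [-58.7, 133.49], [1.44, 155.28], [-77.14, 257.14], [18.33, 153.61], [-166.67, 166.67]. Speed limits (degrees/s): [147.25, 147.25, 180, 180, 180, 180].

### API

Orientations are given as [roll, pitch, yaw] about the fixed x, y, z axes, in that order (R = Rz(yaw) Ry(pitch) Rx(roll)).
In Python, from cell import sensors, viewer, close_job gives the robot as it stands.
- The arm moves only by the tool send_rows, never from a script. Its argument "steps" is a list of rows, each an object with "slide": the shift along the tool's x, y, z each as a share of 0.2 m, from -1 to 1, a list of three; "yaw": the turn about the tool's z as a share of pi/2 rad, from -1 to 1; "claw": the closure, from 0 (fully open) to 1 (shut). In form: [{"slide": [x, y, z], "yaw": yaw, "claw": claw}, ...]. A call has 1 to 8 rows; each row is the pose to reach, as a shift and turn from the pose commanded when the call began, along the tool's axes at that moment; what a row does not reach only later rows make up. A row lasts 1/8 s, in which the tool goes at most 62.5 mm and 10.7 degrees, less where a joint would pass 70% of its speed; a pose out of reach is approached as far as the arm can. A call with a number of a shift or a turn outside -1 to 1 is refused whole. A call with a gripper value outside its range is refused whole. The fingers move at their own pace and stop on an object; "force" is the grip in N (left out, the last holds). Time passes only in rows, so rows that repeat a pose let the fingers close. It gives the time, the measured TCP pose, the force, the opening and the grip force at its end, in the units of the state.
- sensors.sense(): the state, without advancing time (a new reading comes with each control period).
- viewer.read_camera(name): name is "scene" or "top" or "wrist"; returns a dict with "frame" (384x512x3 uint8, red, green, blue), "fx", "fy", "cx", "cy" (pixels), "dist" ([k1, k2, p1, p2, k3] as OpenCV has them; the pictures are not rectified), "cam_to_world" (4x4, takes a point from camera to world coordinates). Camera axes: x right, y down, z forward; pixel columns grow to the right and rows downward; lengths in mm; the calibration is good to about 2 mm. A picture is of the moment at which its call begins. There is no depth.
- close_job(): hands the job in; it is judged then, once.
The state is a dict: "clock": time; "qpos": joint angles; "qvel": joint speeds; "tau": joint torques, N m; "ee_pos": TCP position; "tcp_rot": TCP orientation; "wrist_force": force on the tool from outside, world axes, zero at the start; "torque": the same for the moment, N m; "grip_width": opening from 0.0 (shut) to 1.0 (fully open); "gripper_force": force on a finger pad.
Only numpy, scipy, OpenCV 4.12 (cv2) and the standard library are available. Lean on these libraries where they do the work, as an engineer would, in place of code of your own. Each camera call takes 0.05 s, during which the arm holds its last target. There are 200 camera calls.

## Working session

There is one attempt and no reset: what is moved stays moved. The work goes in short steps, Python scripts to look and compute and a tool call to move; the robot and the scene stay as the last step left them, time stands still between calls to the robot, and variables do not carry over. Pictures are saved under pics/ and viewed, at most 10 in all, crops included, and the job is handed in when it is done.

Besides the shell and the picture viewer there is one more tool, called after ">>>" by a JSON object that holds its "fn" and its "kwargs". send_rows: Moves the arm, as the interface text tells. Its arguments: {"type":"object","properties":{"steps":{"type":"array","items":{"type":"object","properties":{"slide":{"type":"array","items":{"type":"number","minimum":-1,"maximum":1}},"yaw":{"type":"number","minimum":-1,"maximum":1},"claw":{"type":"number"}}}},"force":{"type":"number"}},"required":["steps"]}

```bash
mkdir -p pics
cat > h.py <<'E'
import numpy as np, cv2
from cell import sensors, viewer
def cam(n):
    c=viewer.read_camera(n); c['K']=np.array([[c['fx'],0,c['cx']],[0,c['fy'],c['cy']],[0,0,1.]]); c['d']=np.array(c['dist'],float); c['T']=np.array(c['cam_to_world']); return c
def save(c,f): cv2.imwrite('pics/'+f,c['frame'][:,:,::-1])
def ray(c,uv):
    p=cv2.undistortPoints(np.array(uv,float).reshape(-1,1,2),c['K'],c['d']).reshape(-1,2)
    d=np.c_[p,np.ones(len(p))]@c['T'][:3,:3].T
    return c['T'][:3,3],d
def onz(c,uv,z):
    o,d=ray(c,uv); return o+d*((z-o[2])/d[:,2])[:,None]
def proj(c,P):
    M=np.linalg.inv(c['T']); r,_=cv2.Rodrigues(M[:3,:3])
    return cv2.projectPoints(np.array(P,float).reshape(-1,1,3),r,M[:3,3],c['K'],c['d'])[0].reshape(-1,2)
def tri(c1,u1,c2,u2):
    a,d=ray(c1,u1); b,e=ray(c2,u2); d=d[0]/np.linalg.norm(d[0]); e=e[0]/np.linalg.norm(e[0])
    s=np.linalg.lstsq(np.c_[d,-e],b-a,rcond=None)[0]; p,q=a+s[0]*d,b+s[1]*e
    return (p+q)/2,np.linalg.norm(p-q)
E
python3 - <<'E'
from h import *
import pickle
cs={n:cam(n) for n in('top','scene')}
pickle.dump(cs,open('c0.pkl','wb'))
for n in cs: save(cs[n],n+'0.png'); print(n,cs[n]['T'].round(2).tolist(),cs[n]['fx'])
print(sensors.sense())
E
```

```text
top [[0.02, -0.99, 0.15, 454.96], [-1.0, -0.02, -0.01, -8.43], [0.01, -0.15, -0.99, 1226.45], [0.0, 0.0, 0.0, 1.0]] 412.91662801726676
scene [[0.86, 0.29, -0.42, 1033.6], [0.51, -0.49, 0.71, -737.04], [0.0, -0.82, -0.57, 619.43], [0.0, 0.0, 0.0, 1.0]] 415.846063430775
{'clock': 0.1, 'qpos': array([-8.05921950e+01,  7.13192051e+00,  9.46254115e+01,  1.87273570e-04,
        7.83529402e+01, -4.73432862e+00]), 'qvel': array([ 0.03978578, -0.02843096, -0.18860846, -0.05235121, -0.04471031,
       -0.04831161]), 'tau': array([ 1.04402367e-03, -4.18880010e+01, -3.61097074e+01,  7.77088339e-02,
        4.61551105e-02, -6.27071336e-05]), 'ee_pos': array([ 158.67189458, -629.73561657,  213.49429564]), 'tcp_rot': array([-1.79890119e+02, -9.28409326e-03,  1.41420867e+01]), 'wrist_force': array([ 0.25348639, -0.29927406, -0.81229882]), 'torque': array([ 0.05065976, -0.00078649, -0.04082206]), 'gripper_force': 0.0, 'grip_width': 1.0018671704193587}
```

View pics/top0.png

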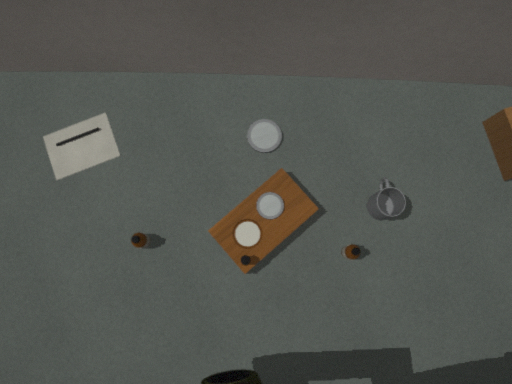

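View pics/scene0.png

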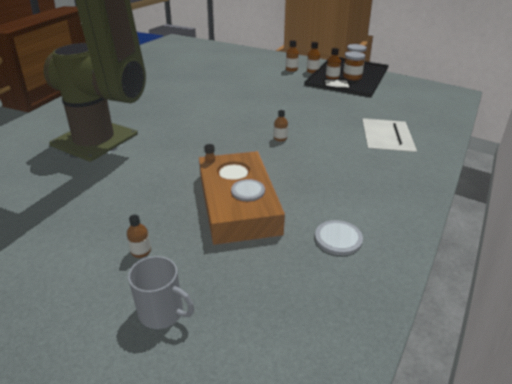

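The top view shows the lid on the board at (270,206), the white card in the well at (248,234) and the vial at (246,260). Candidates for the lid are the grey disc on the board (270,206), the larger disc lying on the bench (265,136) and the white card (248,234). I choose the one on the board and will check it in a crop.

Run:
```python
from h import *
import pickle
cs=pickle.load(open('c0.pkl','rb'))
def blob(c,seed,kind):
    im=c['frame'].astype(int); sat=im.max(2)-im.min(2)
    hsv=cv2.cvtColor(c['frame'],cv2.COLOR_RGB2HSV)
    r,g,b=im[...,0],im[...,1],im[...,2]
    x,y=seed; print(kind,im[y,x], end=' ')
    m=((np.abs(im-im[y,x]).max(2)<45)&((r-b)<25 if kind=='lid' else (r>150))).astype(np.uint8)
    m[:, :]*=((np.hypot(*np.meshgrid(np.arange(512)-x,np.arange(384)-y))<30)).astype(np.uint8)
    n,l,st,ce=cv2.connectedComponentsWithStats(m)
    k=l[y,x]; cn=max(cv2.findContours((l==k).astype(np.uint8),cv2.RETR_EXTERNAL,cv2.CHAIN_APPROX_NONE)[0],key=len)
    cn=cv2.convexHull(cn)
    e=cv2.fitEllipse(cn); print(st[k],np.round(e[0],1),np.round(e[1],1)); return e[0],cn
R={}
for n,s in(('top',{'lid':(270,206),'card':(248,234)}),('scene',{'lid':(248,190),'card':(233,172)})):
    for k in s: R[n,k]=blob(cs[n],s[k],k)
for k,z in(('lid',68),('card',52)):
    print(k,[a.round(1) if hasattr(a,'round') else a for a in tri(cs['top'],R['top',k][0],cs['scene'],R['scene',k][0])])
    for n in cs:
        P=onz(cs[n],R[n,k][1].reshape(-1,2),z)[:,:2]
        (cx,cy),rad=cv2.minEnclosingCircle(P.astype(np.float32)); print(n,k,round(cx,1),round(cy,1),'d',round(2*rad,1),onz(cs[n],[R[n,k][0]],z).round(1))
# board by colour in top
f=cs['top']['frame'].astype(int); m=((f[...,0]-f[...,2])>35).astype(np.uint8); m[:160]=0;m[280:]=0;m[:,:195]=0;m[:,330:]=0
cn=np.vstack(cv2.findContours(m,cv2.RETR_EXTERNAL,cv2.CHAIN_APPROX_NONE)[0]);
cn=cv2.convexHull(cn); ap=cv2.approxPolyDP(cn,6,True).reshape(-1,2); print(ap.tolist(),onz(cs['top'],ap,60).round(0)[:,:2].tolist())
print('vial base', onz(cs['top'],[(246,260)],105).round(0))
a=cv2.resize(cs['top']['frame'][155:285,195:335],None,fx=2.8,fy=2.8,interpolation=2); b=cv2.resize(cs['scene']['frame'][130:260,180:320],None,fx=2.8,fy=2.8,interpolation=2)
cv2.imwrite('pics/crop0.png',np.hstack([a,b])[:,:,::-1])
```

```text
lid [147 151 147] [257 192  26  27 543] [269.6 205.2] [26.  26.2]
card [172 172 158] [236 222  24  24 465] [247.4 233.5] [24.1 24.2]
lid [188 195 197] [233 180  30  18 420] [247.6 188.4] [17.2 30.2]
card [214 218 210] [220 165  27  14 301] [233.2 171.8] [13.8 27.1]
lid [array([619.3, -64.2,  66.7]), np.float64(1.2)]
top lid 618.9 -64.7 d 75.3 [[618.6 -64.5  68. ]]
scene lid 620.2 -64.3 d 70.6 [[620.7 -65.4  68. ]]
card [array([538.8,  -2.9,  52.2]), np.float64(2.0)]
top card 538.0 -3.5 d 69.5 [[538.1  -3.5  52. ]]
scene card 539.3 -1.9 d 68.4 [[539.4  -2.   52. ]]
[[281, 168], [317, 209], [244, 273], [208, 230]] [[729.0, -96.0], [612.0, -201.0], [427.0, 3.0], [545.0, 108.0]]
vial base [[463.  -2. 105.]]
```

View pics/crop0.png

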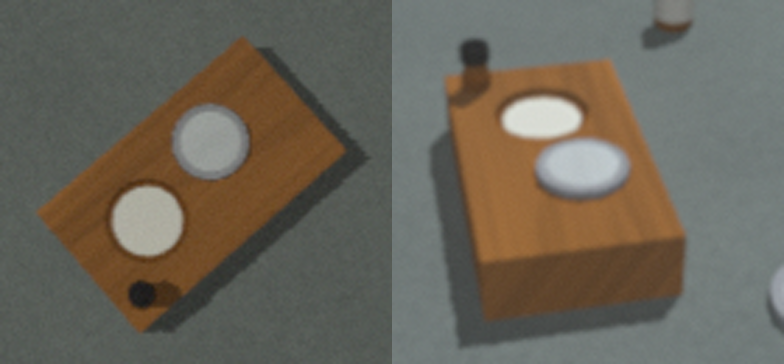

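The crop shows the lid at about (270,206) in the top view: a plain disc on the board, about 78 mm across with its top near z 67. The bare card is at (248,234) and the vial stands beyond it. I choose this lid. I'll go round behind it with the fingers half open and push along (-0.795, 0.607).

>>> {"fn": "send_rows", "kwargs": {"steps": [{"slide": [0.33,-0.2,0],"yaw": 0,"claw": 0.5},{"slide": [0.6,-0.37,0],"yaw": 0,"claw": 0.5},{"slide": [0.85,-0.52,0],"yaw": 0,"claw": 0.5},{"slide": [1,-0.615,0],"yaw": 0,"claw": 0.5}]}}

```text
clock: 0.6
ee_pos: [323.9, -460.0, 214.1]
tcp_rot: [-180.0, -0.0, 14.2]
wrist_force: [0.3, 0.0, 0.4]
grip_width: 0.635
gripper_force: 0.0
```

>>> {"fn": "send_rows", "kwargs": {"steps": [{"slide": [0.25,-0.15,0],"yaw": 0,"claw": 0.5},{"slide": [0.5,-0.31,0],"yaw": 0,"claw": 0.5},{"slide": [0.75,-0.46,0],"yaw": 0,"claw": 0.5},{"slide": [1,-0.615,0],"yaw": 0,"claw": 0.5}]}}

```text
clock: 1.1
ee_pos: [487.4, -292.3, 214.3]
tcp_rot: [-180.0, 0.0, 14.1]
wrist_force: [0.6, -0.5, 0.4]
grip_width: 0.499
gripper_force: 0.0
```

>>> {"fn": "send_rows", "kwargs": {"steps": [{"slide": [0.25,-0.15,0],"yaw": 0.11,"claw": 0.5},{"slide": [0.5,-0.31,0],"yaw": 0.22,"claw": 0.5},{"slide": [0.75,-0.46,0],"yaw": 0.33,"claw": 0.5},{"slide": [1,-0.615,0],"yaw": 0.44,"claw": 0.5},{"slide": [1,-0.615,0],"yaw": 0.572,"claw": 0.5},{"slide": [1,-0.615,0],"yaw": 0.572,"claw": 0.5},{"slide": [1,-0.615,0],"yaw": 0.572,"claw": 0.5}]}}

```text
clock: 1.98
ee_pos: [650.0, -126.3, 214.3]
tcp_rot: [180.0, 0.0, -37.2]
wrist_force: [-0.2, 0.1, -0.2]
grip_width: 0.501
gripper_force: 0.0
```

Run:
```python
from h import *
import pickle
c=cam('wrist'); t=cam('top'); pickle.dump((c,t),open('c1.pkl','wb')); save(c,'w1.png'); print(c['T'].round(2).tolist())
print(proj(c,[[619.3,-64.4,68],[538.6,-2.8,52],[538.6,-2.8,60]]).round(0))
```

```text
[[-0.6, -0.76, -0.24, 718.5], [-0.8, 0.58, 0.18, -179.06], [0.0, 0.3, -0.95, 384.21], [0.0, 0.0, 0.0, 1.0]]
[[233. 233.]
 [237. 309.]
 [236. 314.]]
```

View pics/w1.png

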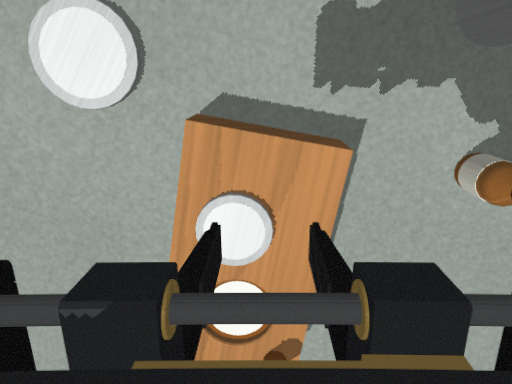

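The wrist view shows the lid at about (234,230), the card at (238,308) partly behind the fingers, and the vial at (283,350). This agrees with the projected estimates. I'll refine the lid and the well edge.

Run:
```python
from h import *
import pickle
c,t=pickle.load(open('c1.pkl','rb'))
f=c['frame'].astype(int); m=((f.max(2)-f.min(2)<30)&(f.min(2)>120))
yy,xx=np.mgrid[:384,:512]
def circ(uv,z):
    P=onz(c,uv,z)[:,:2]; A=np.c_[2*P,np.ones(len(P))]; s=np.linalg.lstsq(A,(P**2).sum(1),rcond=None)[0]
    r=np.sqrt(s[2]+s[0]**2+s[1]**2); e=np.hypot(*(P-s[:2]).T)-r; k=abs(e)<2
    s=np.linalg.lstsq(A[k],(P[k]**2).sum(1),rcond=None)[0]; return s[:2].round(1),'d',2*np.sqrt(s[2]+s[0]**2+s[1]**2).round(1),k.sum(),len(P)
for n,(x0,x1,y0,y1),z in(('lid',(190,280,185,272),68),('card',(206,275,276,345),52)):
    q=(m&(xx>x0)&(xx<x1)&(yy>y0)&(yy<y1)).astype(np.uint8)
    cn=np.vstack(cv2.findContours(q,cv2.RETR_EXTERNAL,cv2.CHAIN_APPROX_NONE)[0]).reshape(-1,2)
    h=cv2.convexHull(cn).reshape(-1,2); print(n,h.min(0),h.max(0),circ(h,z))
    if n=='lid':   # height by triangulation top/wrist
        e=cv2.fitEllipse(h)[0]; print(e, tri(c,e,t,(269.6,205.2)))
```

```text
lid [196 195] [272 265] (array([620.8, -66.3]), 'd', np.float64(76.8), np.int64(29), 29)
(233.76914978027344, 229.62423706054688) (array([619.66904287, -64.74358057,  61.20563075]), np.float64(0.33282690932930487))
card [214 281] [261 334] (array([539.1,  -4. ]), 'd', np.float64(70.4), np.int64(23), 23)
```

>>> {"fn": "send_rows", "kwargs": {"steps": [{"slide": [0.02,-0.153,0.2],"yaw": 0,"claw": 0.5},{"slide": [0.02,-0.153,0.4],"yaw": 0,"claw": 0.5},{"slide": [0.02,-0.153,0.6],"yaw": 0,"claw": 0.5},{"slide": [0.02,-0.153,0.7],"yaw": 0,"claw": 0.5},{"slide": [0.02,-0.153,0.755],"yaw": 0,"claw": 0.5},{"slide": [0.02,-0.153,0.755],"yaw": 0,"claw": 0.5},{"slide": [0.02,-0.153,0.755],"yaw": 0,"claw": 0.5}]}}

```text
clock: 2.95
ee_pos: [673.5, -104.4, 65.7]
tcp_rot: [-179.9, -0.2, -37.3]
wrist_force: [-0.2, -0.1, 0.3]
grip_width: 0.503
gripper_force: 0.0
```

Run:
```python
from h import *
c=cam('wrist');save(c,'w2.png')
print(proj(c,[[620,-65,68],[538.8,-3.2,60]]).round(0))
```

```text
[[265. 348.]
 [265. 463.]]
```

View pics/w2.png

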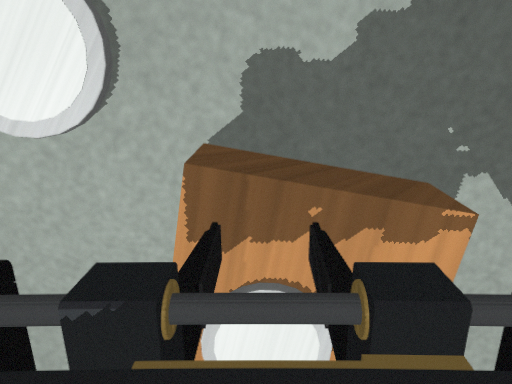

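The wrist view shows the lid at about (266,345), centred between the fingertips. I'll lower slightly and push part way.

>>> {"fn": "send_rows", "kwargs": {"steps": [{"slide": [-0.04,0,0.01],"yaw": 0,"claw": 0.5},{"slide": [-0.08,0,0.012],"yaw": 0,"claw": 0.5},{"slide": [-0.12,0,0.012],"yaw": 0,"claw": 0.5},{"slide": [-0.16,0,0.012],"yaw": 0,"claw": 0.5},{"slide": [-0.2,0,0.012],"yaw": 0,"claw": 0.5},{"slide": [-0.24,0,0.012],"yaw": 0,"claw": 0.5},{"slide": [-0.28,0,0.012],"yaw": 0,"claw": 0.5},{"slide": [-0.28,0,0.012],"yaw": 0,"claw": 0.5}]}}

```text
clock: 4.0
ee_pos: [627.1, -69.6, 61.2]
tcp_rot: [180.0, 0.0, -37.3]
wrist_force: [0.1, -0.3, -0.8]
grip_width: 0.497
gripper_force: 0.0
```

Run:
```python
from h import *
s=sensors.sense(); print(s['ee_pos'].round(1),s['wrist_force'].round(1))
c=cam('top');d=cam('scene')
a=cv2.resize(c['frame'][155:285,195:335],None,fx=2.8,fy=2.8,interpolation=2); b=cv2.resize(d['frame'][130:260,180:320],None,fx=2.8,fy=2.8,interpolation=2)
cv2.imwrite('pics/crop3.png',np.hstack([a,b])[:,:,::-1])
```

```text
[627.1 -69.6  61.2] [ 0.1 -0.3 -0.8]
```

View pics/crop3.png

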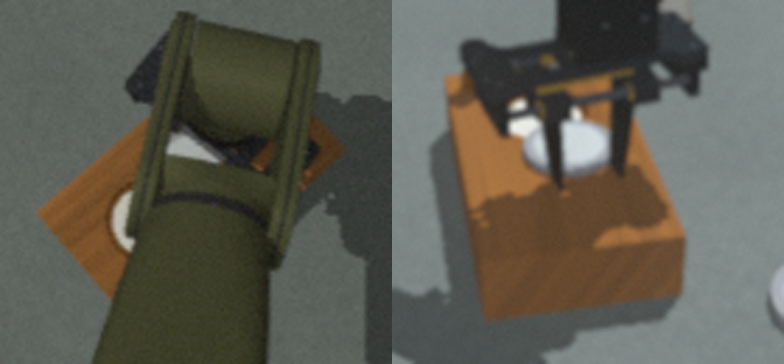

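The scene crop shows the lid pushed squarely by both fingertips (lid at about scene pixel (384,183)) and moving toward the well. The vial is undisturbed.

>>> {"fn": "send_rows", "kwargs": {"steps": [{"slide": [-0.04,-0.003,-0.005],"yaw": 0,"claw": 0.5},{"slide": [-0.08,-0.003,-0.005],"yaw": 0,"claw": 0.5},{"slide": [-0.12,-0.003,-0.005],"yaw": 0,"claw": 0.5},{"slide": [-0.16,-0.003,-0.005],"yaw": 0,"claw": 0.5},{"slide": [-0.2,-0.003,-0.005],"yaw": 0,"claw": 0.5},{"slide": [-0.24,-0.003,-0.005],"yaw": 0,"claw": 0.5},{"slide": [-0.27,-0.003,-0.005],"yaw": 0,"claw": 0.5},{"slide": [-0.27,-0.003,-0.005],"yaw": 0,"claw": 0.5}]}}

```text
clock: 5.1
ee_pos: [584.6, -36.4, 62.3]
tcp_rot: [180.0, 0.0, -37.3]
wrist_force: [-0.8, 0.2, -0.3]
grip_width: 0.498
gripper_force: 0.0
```

Run:
```python
from h import *
s=sensors.sense(); print(s['ee_pos'].round(1),s['wrist_force'].round(1))
d=cam('scene');w=cam('wrist')
b=cv2.resize(d['frame'][130:260,180:320],None,fx=2.8,fy=2.8,interpolation=2); a=cv2.resize(w['frame'],(484,363))
cv2.imwrite('pics/crop4.png',np.hstack([a[:,100:],b[:363]])[:,:,::-1])
```

```text
[584.6 -36.4  62.3] [-0.8  0.2 -0.3]
```

View pics/crop4.png

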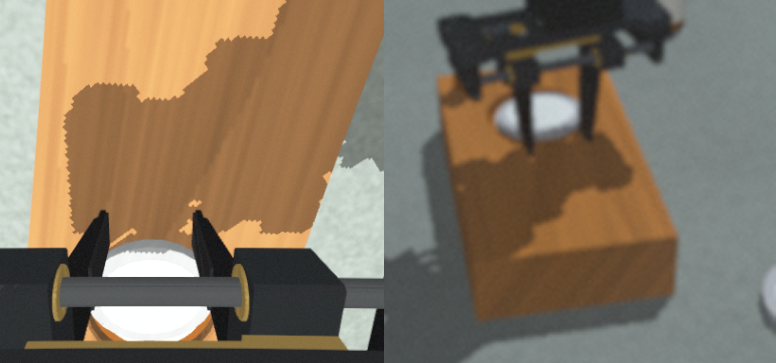

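The wrist half shows the lid over the well and between the fingers. The scene half shows it tilted into the well, with its far edge down. I'll push the last stretch slowly.

>>> {"fn": "send_rows", "kwargs": {"steps": [{"slide": [-0.02,0,0],"yaw": 0,"claw": 0.5},{"slide": [-0.04,0,0],"yaw": 0,"claw": 0.5},{"slide": [-0.055,0,0],"yaw": 0,"claw": 0.5},{"slide": [-0.07,0,0],"yaw": 0,"claw": 0.5},{"slide": [-0.08,0,0],"yaw": 0,"claw": 0.5},{"slide": [-0.085,0,0],"yaw": 0,"claw": 0.5},{"slide": [-0.085,0,0],"yaw": 0,"claw": 0.5}]}}

```text
clock: 6.08
ee_pos: [571.5, -26.5, 62.3]
tcp_rot: [-180.0, -0.0, -37.3]
wrist_force: [-0.2, -0.3, 0.6]
grip_width: 0.5
gripper_force: 0.0
```

Run:
```python
from h import *
s=sensors.sense(); print(s['ee_pos'].round(1),s['wrist_force'].round(1))
d=cam('scene');w=cam('wrist')
b=cv2.resize(d['frame'][130:260,180:320],None,fx=2.8,fy=2.8,interpolation=2); a=cv2.resize(w['frame'],(484,363))
cv2.imwrite('pics/crop5.png',np.hstack([a[:,100:],b[:363]])[:,:,::-1])
```

```text
[571.5 -26.5  62.3] [-0.2 -0.3  0.6]
```

View pics/crop5.png

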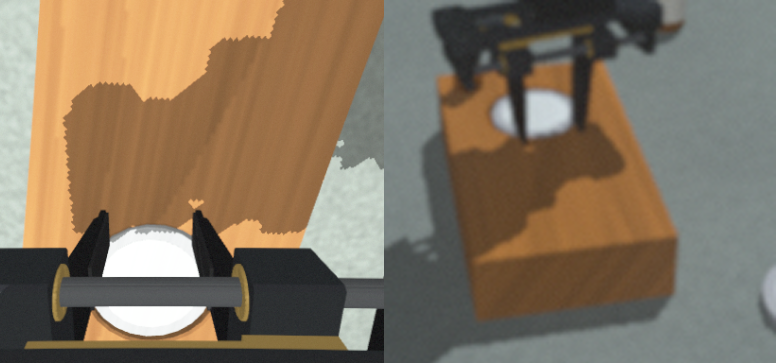

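The wrist and scene views both show the lid filling the well, apparently dropped, with no force on the wrist. I'll back off, rise and check.

>>> {"fn": "send_rows", "kwargs": {"steps": [{"slide": [0.06,0,0],"yaw": 0,"claw": 0.5},{"slide": [0.15,0,-0.1],"yaw": 0,"claw": 0.5},{"slide": [0.35,0,-0.35],"yaw": 0,"claw": 0.5},{"slide": [0.6,0,-0.6],"yaw": 0,"claw": 0.5},{"slide": [0.85,0,-0.8],"yaw": 0,"claw": 0.5},{"slide": [1,0,-0.95],"yaw": 0,"claw": 0.5},{"slide": [1,0,-0.95],"yaw": 0,"claw": 0.5},{"slide": [1,0,-0.95],"yaw": 0,"claw": 0.5}]}}

```text
clock: 7.18
ee_pos: [730.1, -147.8, 250.7]
tcp_rot: [180.0, 0.1, -37.4]
wrist_force: [0.8, 0.2, -1.0]
grip_width: 0.499
gripper_force: 0.0
```

Run:
```python
from h import *
s=sensors.sense(); print(s['ee_pos'].round(1),s['wrist_force'].round(1),s['clock'])
cs={n:cam(n) for n in('top','scene','wrist')}
R={}
yy,xx=np.mgrid[:384,:512]
for n,c in cs.items():
    u=proj(c,[538.8,-3.2,60])[0]; f=c['frame'].astype(int)
    m=((f.max(2)-f.min(2)<35)&(f.min(2)>100)&(np.hypot(xx-u[0],yy-u[1])<(55 if n=='wrist' else 25))).astype(np.uint8)
    cn=max(cv2.findContours(m,cv2.RETR_EXTERNAL,cv2.CHAIN_APPROX_NONE)[0],key=len); e=cv2.fitEllipse(cv2.convexHull(cn)); R[n]=e[0]
    P=onz(c,cn.reshape(-1,2),60); r=cv2.minEnclosingCircle(P[:,:2].astype(np.float32))
    print(n,u.round(0),np.round(e[0],1),np.round(e[1],1),np.round(r[0],1),round(2*r[1],1))
print(tri(cs['top'],R['top'],cs['scene'],R['scene']))
d=cs['scene']; b=cv2.resize(d['frame'][135:225,190:290],(390,351),interpolation=2)
w=cs['wrist'];u=proj(w,[538.8,-3.2,60])[0].astype(int); x=max(0,u[0]-80);y=min(384-144,max(0,u[1]-70))
a=cv2.resize(w['frame'][y:y+144,x:x+160],(390,351),interpolation=2)
cv2.imwrite('pics/crop6.png',np.hstack([a,b])[:,:,::-1])
```

```text
[ 730.1 -147.8  250.7] [ 0.8  0.2 -1. ] 7.175
top [247. 233.] [247.3 232.8] [26.7 26.9] [539.9  -3.4] 76.4
scene [233. 169.] [233.4 170.1] [17.3 31.5] [541.1  -4.2] 81.3
wrist [265. 345.] [264.3 342.6] [50.5 61.9] [541.9  -4.9] 78.5
(array([540.24333282,  -2.9636649 ,  57.93273936]), np.float64(1.280536003036986))
```

View pics/crop6.png

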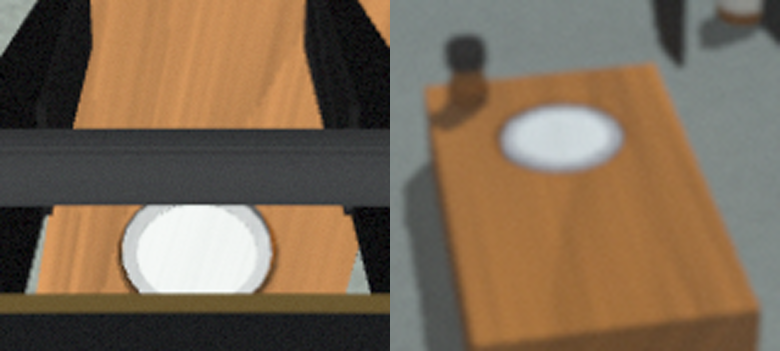

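The scene half shows the lid sitting level with the board and the vial standing. The wrist view's rear part is hidden by a bar, so I'll move over for one clear look at the rim.

>>> {"fn": "send_rows", "kwargs": {"steps": [{"slide": [-0.2,0,0],"yaw": 0,"claw": 0},{"slide": [-0.4,0,0],"yaw": 0,"claw": 0},{"slide": [-0.6,0,0],"yaw": 0,"claw": 0},{"slide": [-0.75,0,0],"yaw": 0,"claw": 0},{"slide": [-0.75,0,0],"yaw": 0,"claw": 0},{"slide": [-0.75,0,0],"yaw": 0,"claw": 0}]}}

```text
clock: 8.07
ee_pos: [611.3, -56.8, 251.8]
tcp_rot: [180.0, 0.0, -37.3]
wrist_force: [-0.9, -0.2, 0.1]
grip_width: 0.993
gripper_force: 0.0
```

Run:
```python
from h import *
c=cam('wrist'); u=proj(c,[538.8,-3.2,60])[0]; print(u)
f=c['frame'].astype(int); yy,xx=np.mgrid[:384,:512]
m=((f.max(2)-f.min(2)<30)&(f.min(2)>120)&(np.hypot(xx-u[0],yy-u[1])<50)).astype(np.uint8)
cn=max(cv2.findContours(m,cv2.RETR_EXTERNAL,cv2.CHAIN_APPROX_NONE)[0],key=len)
for z in(60,): 
  P=onz(c,cv2.convexHull(cn).reshape(-1,2),z)[:,:2]; r=cv2.minEnclosingCircle(P.astype(np.float32)); print(r)
u=u.astype(int); y=max(0,min(u[1]-55,384-110)); x=u[0]-70
cv2.imwrite('pics/crop7.png',cv2.resize(c['frame'][y:y+110,x:x+140],None,fx=5,fy=5,interpolation=2)[:,:,::-1])
```

```text
[265.22620734 238.54795528]
((541.5909423828125, -4.4694504737854), 39.0040397644043)
```

View pics/crop7.png

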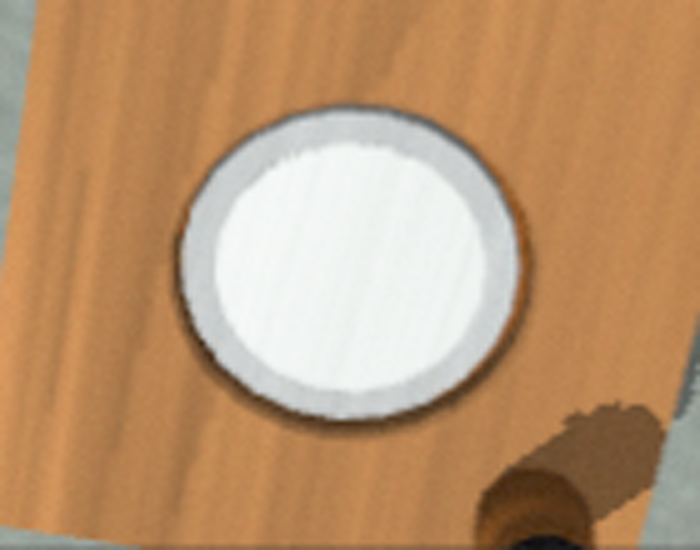

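The close view shows the lid in the well with a thin, even gap that is wider at the far side. To be sure the rear rim is down and not on the bevel, I'll touch the lid's rear lightly with shut fingertips and read the contact height.

>>> {"fn": "send_rows", "kwargs": {"steps": [{"slide": [-0.1,0,0.1],"yaw": 0,"claw": 1},{"slide": [-0.2,0,0.3],"yaw": 0,"claw": 1},{"slide": [-0.3,0,0.5],"yaw": 0,"claw": 1},{"slide": [-0.34,0,0.7],"yaw": 0,"claw": 1},{"slide": [-0.34,0,0.85],"yaw": 0,"claw": 1},{"slide": [-0.34,0,0.92],"yaw": 0,"claw": 1},{"slide": [-0.34,0,0.92],"yaw": 0,"claw": 1},{"slide": [-0.34,0,0.92],"yaw": 0,"claw": 1}]}}

```text
clock: 9.12
ee_pos: [558.7, -16.0, 69.8]
tcp_rot: [-179.9, -0.1, -37.4]
wrist_force: [0.2, -0.6, 0.2]
grip_width: 0.219
gripper_force: 0.0
```

>>> {"fn": "send_rows", "kwargs": {"steps": [{"slide": [0,0,0.01],"yaw": 0,"claw": 1},{"slide": [0,0,0.02],"yaw": 0,"claw": 1},{"slide": [0,0,0.025],"yaw": 0,"claw": 1},{"slide": [0,0,0.025],"yaw": 0,"claw": 1}]}}

```text
clock: 9.62
ee_pos: [557.2, -15.5, 63.2]
tcp_rot: [180.0, 0.0, -37.3]
wrist_force: [0.2, -0.4, 0.9]
grip_width: 0.004
gripper_force: 0.0
```

>>> {"fn": "send_rows", "kwargs": {"steps": [{"slide": [0,0,0.005],"yaw": 0,"claw": 1},{"slide": [0,0,0.008],"yaw": 0,"claw": 1},{"slide": [0,0,0.008],"yaw": 0,"claw": 1},{"slide": [0,0,0.008],"yaw": 0,"claw": 1}]}}

```text
clock: 10.12
ee_pos: [557.3, -15.6, 61.7]
tcp_rot: [-180.0, -0.0, -37.3]
wrist_force: [-0.1, -0.7, -0.1]
grip_width: 0.008
gripper_force: 0.0
```

>>> {"fn": "send_rows", "kwargs": {"steps": [{"slide": [0,0,0.005],"yaw": 0,"claw": 1},{"slide": [0,0,0.005],"yaw": 0,"claw": 1},{"slide": [0,0,0.005],"yaw": 0,"claw": 1}]}}

```text
clock: 10.5
ee_pos: [557.2, -15.6, 60.6]
tcp_rot: [180.0, 0.0, -37.3]
wrist_force: [0.2, 0.7, -0.1]
grip_width: 0.001
gripper_force: 0.0
```

>>> {"fn": "send_rows", "kwargs": {"steps": [{"slide": [0,0,0.004],"yaw": 0,"claw": 1},{"slide": [0,0,0.004],"yaw": 0,"claw": 1},{"slide": [0,0,0.004],"yaw": 0,"claw": 1}]}}

```text
clock: 10.88
ee_pos: [557.4, -15.6, 60.3]
tcp_rot: [-180.0, -0.0, -37.3]
wrist_force: [-1.7, 0.2, 4.2]
grip_width: 0.004
gripper_force: 2.0
```

>>> {"fn": "send_rows", "kwargs": {"steps": [{"slide": [0,0,0.004],"yaw": 0,"claw": 1},{"slide": [0,0,0.004],"yaw": 0,"claw": 1},{"slide": [0,0,0.004],"yaw": 0,"claw": 1}]}}

```text
clock: 11.25
ee_pos: [557.4, -15.6, 60.3]
tcp_rot: [180.0, 0.0, -37.3]
wrist_force: [-3.8, 0.4, 8.5]
grip_width: 0.003
gripper_force: 4.3
```

The contact is rigid at z = 60.3 near the rear rim, so the lid is flush with the board. I'll lift straight away.

>>> {"fn": "send_rows", "kwargs": {"steps": [{"slide": [0,0,-0.05],"yaw": 0,"claw": 1},{"slide": [0,0,-0.25],"yaw": 0,"claw": 1},{"slide": [0.2,0,-0.5],"yaw": 0,"claw": 1},{"slide": [0.5,0,-0.75],"yaw": 0,"claw": 1},{"slide": [0.8,0,-0.95],"yaw": 0,"claw": 1},{"slide": [1,0,-1],"yaw": 0,"claw": 1},{"slide": [1,0,-1],"yaw": 0,"claw": 1},{"slide": [1,0,-1],"yaw": 0,"claw": 1}]}}

```text
clock: 12.25
ee_pos: [715.8, -136.8, 257.9]
tcp_rot: [180.0, 0.1, -37.4]
wrist_force: [0.1, 0.3, -0.8]
grip_width: 0.005
gripper_force: 0.0
```

Run:
```python
from h import *
from cell import close_job
cs={n:cam(n) for n in('top','scene')}; yy,xx=np.mgrid[:384,:512]
R={}
for n,c in cs.items():
    u=proj(c,[538.8,-3.2,60])[0]; f=c['frame'].astype(int)
    m=((f.max(2)-f.min(2)<35)&(f.min(2)>100)&(np.hypot(xx-u[0],yy-u[1])<25)).astype(np.uint8)
    cn=max(cv2.findContours(m,cv2.RETR_EXTERNAL,cv2.CHAIN_APPROX_NONE)[0],key=len); R[n]=cv2.fitEllipse(cv2.convexHull(cn))[0]
p,e=tri(cs['top'],R['top'],cs['scene'],R['scene']); print(p,e)
if np.hypot(p[0]-539.5,p[1]+3.3)<3 and abs(p[2]-59)<3: print(close_job())
```

```text
[540.35234105  -2.33357841  57.69481467] 0.5096010868053088
the job is handed in; nothing more can be done
None
```

The lid was pushed over the edge, dropped into the well and lies flush on the jar (a light touch near its rear rim met solid contact at z = 60.3 mm); the hand is clear, the vial stood undisturbed in the last close view (bottles and pitcher not checked after the moves), and the job was handed in at about 12 s.

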